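# Clear the board preheater

### The arm

A 6-joint arm with a two-finger parallel gripper is mounted at the origin on the work surface. World frame = base frame: x ahead of the robot, y to its left, z up, the work surface at z = 0. Lengths are in m, angles in degrees, forces in N, time in s.
With the tool pointing down it reaches from about 0.325 to 0.775 m from the base axis. Payload 5.5 kg.
Tool frame: the origin (TCP) lies at the centre of the arm's flange, where the gripper is bolted on; the fingertips stand 182 mm ahead of it and the grasp point (between the pads) lies 163 mm ahead of it; z points along the fingers, y is the line along which they close (so a half turn about z gives the same grasp; the last joint's range is limited). The gripper opens to 88 mm and grips with 3 to 60 N. Pads are 20 mm wide; open, the fingers measure 115 mm over their backs; the gripper's body (75 mm by 178 mm) begins 61 mm behind the grasp point.
Start: joints at [71.35, 5.22, 70.514, -0, 104.267, -3.249], TCP at [0.159, 0.578, 0.405] pointing down, gripper open.
Joint ranges: [-164.24, 164.24], [-49.07, 125.15], [9.68, 141.18], [-86.29, 266.29], [3.28, 154.24], [-151.56, 151.56]. Speed limits (degrees/s): [147.25, 147.25, 172.46, 180, 180, 180].

### API

Orientations are given as [roll, pitch, yaw] about the fixed x, y, z axes, in that order (R = Rz(yaw) Ry(pitch) Rx(roll)).
In Python, from station import r gives the robot as it stands. The module is installed in compiled form; this text tells all that it offers. Calls block until the motion is done:
- r.reach(position, orientation): joint-space move of the TCP to a pose.
- r.servo_line(position, rotation=None, speed=0.15): straight line of the TCP; rotation=None keeps the orientation; speed is the mean speed in m/s.
- r.move_joints(angles): joint-space move.
- r.let_go() and r.grab(squeeze=None): open the fingers fully, or close them until they stop; squeeze is the grip in N (None keeps the last).
- r.wait(seconds).
- r.inverse_kinematics(position, orientation): joint angles nearest the present ones, or None.
- r.sense(): the state.
- r.snapshot(name): name is "scene" or "top" or "wrist"; returns a dict with "frame" (400x640x3 uint8, red, green, blue), "fx", "fy", "cx", "cy" (pixels), "R" (3x3) and "t" (3): a world point X has camera coordinates R X + t. Camera axes: x right, y down, z forward; pixel columns grow to the right and rows downward; lengths in m; the calibration is good to about 2 mm. A picture is of the moment at which its call begins. There is no depth.
A pose or a line that the arm cannot do raises r.IKError and nothing moves.
- r.hand_in(): hands the job in; it is judged then, once.
The state is a dict: "clock": time; "joints": joint angles; "joint_vel": joint speeds; "joint_torque": joint torques, N m; "tcp_pos": TCP position; "orientation": TCP orientation; "contact_force": force on the tool from outside, world axes, zero at the start; "torque": the same for the moment, N m; "opening": finger opening in m; "gripper_force": force on a finger pad.
Only numpy, scipy, OpenCV 4.12 (cv2) and the standard library are available. Lean on these libraries where they do the work, as an engineer would, in place of code of your own. Each camera call takes 0.05 s, during which the arm holds its last target. There are 200 camera calls.

### The job

The boards in the pan are done: slide the pan by its handle, boards and all, off the heating window and squarely onto the cooling plate, always flat on the preheater and never lifted or tipped. There, tip each board on end and post it through the slot of the reclaim box whose lid matches its colour (also any board lying on the table); once the pan is empty, slide it back squarely onto the heating window, again without lifting. Push the heater switch over to off as well, and leave the other things on the bench where they are.

Things in the scene. Friction and masses are not known exactly. Their poses are not given: they have to be found in the camera images.
- preheater: Fixed infrared board preheater: flat black box 230 (x) x 510 (y) x 60 mm high, three displays on the front that faces the robot. Its flat smooth top (60 mm above the table) carries two marked places side by side. Origin: centre of its underside; x away from the robot across its depth, y along its length to the left. The whole unit's place and yaw (up to 0.06 rad) vary.
- hot_mark (a point): Centre of the heating window, amber glass between four red corner brackets, on the preheater's top, at (0, +0.105) m in the preheater's frame. Axes as the preheater's. The brackets outline the pan with about 5 mm to spare.
- cool_mark (a point): Centre of the cooling plate, a ribbed grey metal plate between four blue corner brackets, on the preheater's top, at (0, -0.135) m in the preheater's frame. Axes as the preheater's.
- pan: Loose shallow aluminium heating pan, 124 (x) x 214 (y) mm, floor 4 mm thick, rim standing 4 mm above the floor; 0.45 kg (0.36 to 0.54). Origin: centre of its underside; x points away from the handle, y along its length. Starts on the heating window. A steel tang at the middle of the front rim (-x) carries the handle.
- pan_handle (a point): Grip point on the pan's orange handle, at (-105, 0, 30) mm in the pan's frame: a level bar along the pan's x, 14 mm wide (y), 16 mm high, reaching from x = -67 to x = -133 mm, centre line 30 mm above the preheater's top, nothing under it; can be pinched from above across its 14 mm.
- heater_switch (a joint): Heater switch: red paddle standing on the preheater's top at its left front corner. 0 rad = on, leaning towards the robot (-x, red stripe side); 0.9 rad = off, leaning away (+x, green stripe side). Push its tip away from the robot; it stays where it is left, a fraction of a newton-metre moves it. Starts between 0 and 0.15.
- switch_tip (a point): Top end of the switch paddle (20 mm wide along y, 9 mm thick, 34 mm long from its pivot). The pivot line runs along the preheater's y, 7 mm above the preheater's top, at (-92, +235) mm in the preheater's frame.
- board_green_a: A green circuit board on an aluminium plate: rigid slab 90 x 34 x 8 mm, about 65 g, green face with black chips above, bare metal below. Origin: centre of its underside; x along the 90 mm, y across the 34 mm, z out of the green face. Starts flat in the pan, length about along the pan's x, in one of three places 60 mm apart along the pan's y. May be absent (pose None).
- board_blue_a: A blue circuit board on an aluminium plate: rigid slab 90 x 34 x 8 mm, about 65 g, blue face with black chips above, bare metal below. Origin: centre of its underside; x along the 90 mm, y across the 34 mm, z out of the blue face. Starts flat in the pan, length about along the pan's x, in one of three places 60 mm apart along the pan's y. May be absent (pose None).
- board_green_b: A green circuit board on an aluminium plate: rigid slab 90 x 34 x 8 mm, about 65 g, green face with black chips above, bare metal below. Origin: centre of its underside; x along the 90 mm, y across the 34 mm, z out of the green face. Starts flat in the pan, length about along the pan's x, in one of three places 60 mm apart along the pan's y. May be absent (pose None).
- board_blue_b: A blue circuit board on an aluminium plate: rigid slab 90 x 34 x 8 mm, about 65 g, blue face with black chips above, bare metal below. Origin: centre of its underside; x along the 90 mm, y across the 34 mm, z out of the blue face. Starts lying flat on the table in front of the preheater, to the left or right, length about along y. May be absent (pose None).
- box_green: Fixed grey steel reclaim box with green lid, 150 (x) x 120 (y) x 136 mm high, walls 4 mm, closed but for one slot in the lid. Origin: centre of its underside. At the left or right end of the preheater (boxes swap), yaw up to 0.2 rad. A board passes only on end (45 degrees or steeper), its 34 mm width along the slot; let go more than half-way through, it drops in.
- box_green_slot (a point): Centre of the slot of the green-lidded box, on the upper face of the 4 mm lid, 136 mm above the table. The slot is 26 mm wide (x) and 64 mm long (y, along the box's y).
- box_blue: Fixed grey steel reclaim box with blue lid, 150 (x) x 120 (y) x 136 mm high, walls 4 mm, closed but for one slot in the lid. Origin: centre of its underside. At the left or right end of the preheater (boxes swap), yaw up to 0.2 rad. A board passes only on end (45 degrees or steeper), its 34 mm width along the slot; let go more than half-way through, it drops in.
- box_blue_slot (a point): Centre of the slot of the blue-lidded box, on the upper face of the 4 mm lid, 136 mm above the table. The slot is 26 mm wide (x) and 64 mm long (y, along the box's y).
- meter: Bystander: grey hand multimeter 135 x 68 x 32 mm lying on the table. Origin: centre of its underside.
- flux_jar: Bystander: amber flux jar, 48 mm across, 55 mm high. Origin: centre of its underside.
- solder_spool: Bystander: reel of solder standing on its end, 60 mm across, 45 mm high. Origin: centre of its underside.
- screwdriver: Bystander: screwdriver with yellow handle, 170 mm, lying on the table. Origin: under its middle.
- tip_cleaner: Bystander: round tin of brass wool, 76 mm across, 60 mm high. Origin: centre of its underside.
Things that resemble listed ones, but are neither listed nor needed, are in the scene too. Leave any brown or yellow look-alike of the board_blue_a alone.

How it is judged (in metres and radians):
On the way, in this order (a step that is already met when the one before it is completed fails the run):
1. the pan, still carrying its boards, stands on the cooling plate within its brackets (horizontal distance between pan and cool_mark below 0.02 m and angle between the x axis of pan and the x axis of cool_mark, either way round below 0.14 rad and linear speed of pan below 0.02 m/s and x of board_green_a in the frame of pan between -0.062 and 0.062 m and y of board_green_a in the frame of pan between -0.107 and 0.107 m and z of each of board_green_a, board_blue_a, board_green_b in the frame of pan below 0.03 m and x of board_blue_a in the frame of pan between -0.062 and 0.062 m and y of board_blue_a in the frame of pan between -0.107 and 0.107 m and x of board_green_b in the frame of pan between -0.062 and 0.062 m and y of board_green_b in the frame of pan between -0.107 and 0.107 m), for 0.2 s.
2. every board from the pan lies in the box of its colour, before the pan goes back (it is still more than 100 mm from the heating window's centre) (horizontal distance between pan and hot_mark above 0.1 m and x of board_green_a in the frame of box_green between -0.074 and 0.074 m and y of board_green_a in the frame of box_green between -0.059 and 0.059 m and z of each of board_green_a, board_green_b in the frame of box_green below 0.1 m and linear speed of each of board_green_a, board_blue_a, board_green_b below 0.05 m/s and x of board_blue_a in the frame of box_blue between -0.074 and 0.074 m and y of board_blue_a in the frame of box_blue between -0.059 and 0.059 m and z of board_blue_a in the frame of box_blue below 0.1 m and x of board_green_b in the frame of box_green between -0.074 and 0.074 m and y of board_green_b in the frame of box_green between -0.059 and 0.059 m), for 0.2 s.
At the end, for the whole second after the job is handed in: The empty pan stands flat on the heating window within 20 mm and 0.14 rad of square; each board lies at rest inside the box whose lid has its colour; the heater switch is over at off (past 0.75 of 0.9 rad) (horizontal distance between pan and hot_mark below 0.02 m and angle between the x axis of pan and the x axis of hot_mark, either way round below 0.14 rad and linear speed of pan below 0.02 m/s and z of pan in the frame of hot_mark below 0.004 m and x of board_green_a in the frame of box_green between -0.074 and 0.074 m and y of board_green_a in the frame of box_green between -0.059 and 0.059 m and z of each of board_green_a, board_green_b in the frame of box_green below 0.1 m and linear speed of each of board_green_a, board_blue_a, board_green_b, board_blue_b below 0.05 m/s and x of board_blue_a in the frame of box_blue between -0.074 and 0.074 m and y of board_blue_a in the frame of box_blue between -0.059 and 0.059 m and z of each of board_blue_a, board_blue_b in the frame of box_blue below 0.1 m and x of board_green_b in the frame of box_green between -0.074 and 0.074 m and y of board_green_b in the frame of box_green between -0.059 and 0.059 m and x of board_blue_b in the frame of box_blue between -0.074 and 0.074 m and y of board_blue_b in the frame of box_blue between -0.059 and 0.059 m and value of joint heater_switch above 0.75 rad); the robot touches nothing.
It fails at once if the pan is lifted more than 10 mm off the preheater, tipped more than 0.12 rad or pushed off its edge (z of pan in the frame of preheater above 0.07 m or angle between pan's own z axis and vertical above 0.12 rad).
It fails at once if a bystander (meter, flux jar, solder reel, screwdriver, tip-cleaner tin) is shoved more than 50 mm from its place (distance of any of meter, flux_jar, solder_spool, screwdriver, tip_cleaner from where it was at the start of the episode above 0.05 m).
Of board_green_a, board_blue_a, board_green_b, board_blue_b only 2 to 4 are there at a start; the rules pass over those that are not, and their reading is None.
At some moment in a run one of pan may be knocked a few centimetres aside while the robot is not near it.
Once in a run the grip may slacken for a moment while it holds something.
It also fails if it takes over 210 s, if anything falls off the work surface, if the arm or the gripper's body presses on something with over 40 N, if the wrist force passes 120 N, or if a joint passes its speed limit or range.

## Working session

There is one attempt and no reset: what is moved stays moved. The work goes in short steps, each a Python script; the robot and the scene stay as the last script left them, time stands still between calls to the robot, and variables do not carry over. Pictures are saved under pics/ and viewed, at most 14 in all, crops included, and the job is handed in when it is done.

```bash
mkdir -p pics && cat > h.py <<'E'
import numpy as np, cv2
from station import r
def snap(n,f=None):
    s=r.snapshot(n)
    for k in("R","t"): s[k]=np.array(s[k])
    if f: cv2.imwrite("pics/"+f,np.ascontiguousarray(s["frame"][:,:,::-1]))
    return s
def ray(s,uv,z):
    d=s["R"].T@np.array([(uv[0]-s["cx"])/s["fx"],(uv[1]-s["cy"])/s["fy"],1.]); o=-s["R"].T@s["t"].reshape(3)
    return o+d*(z-o[2])/d[2]
def proj(s,X):
    c=s["R"]@np.array(X)+s["t"].reshape(3); return np.array([s["fx"]*c[0]/c[2]+s["cx"],s["fy"]*c[1]/c[2]+s["cy"]])
E
python3 - <<'E'
from h import *
for n in("top","scene"):
    s=snap(n,n+"0.png"); print(n,s["fx"],s["cx"],s["cy"],-s["R"].T@s["t"].reshape(3)); print(s["R"])
print(r.sense())
E
```

```text
top 493.38612076408606 318.7877038086504 199.3049525680683 [0.33608312 0.06384014 1.49821438]
[[ 0.00147339 -0.99999819  0.00120664]
 [-0.9969717  -0.00156275 -0.07774949]
 [ 0.07775124 -0.00108844 -0.9969722 ]]
scene 403.0643306796802 326.8515972815661 207.5962876986788 [ 0.71886018 -0.48422899  1.06338288]
[[ 0.90376919  0.42798142 -0.00575862]
 [ 0.35350469 -0.75394691 -0.55371336]
 [-0.24132073  0.49839338 -0.83268743]]
{'clock': 0.1, 'joints': array([ 7.13507451e+01,  5.25962459e+00,  7.05761029e+01,  1.19263715e-03,
        1.04266918e+02, -3.24975844e+00]), 'joint_vel': array([ 0.03591659, -0.16332902, -0.13007618, -0.06487806,  0.00547586,
       -0.02339105]), 'joint_torque': array([ 2.39634050e-03, -4.47861600e+01, -4.07568061e+01,  7.01081380e-02,
        2.85273325e-02, -1.32790069e-04]), 'tcp_pos': array([0.15935484, 0.57850587, 0.40359992]), 'orientation': array([-1.79897585e+02, -6.97336969e-03,  1.64600790e+02]), 'contact_force': array([ 0.11881215, -0.16065009, -0.0030379 ]), 'torque': array([-0.03927759, -0.02667027,  0.00940263]), 'gripper_force': 0.0, 'opening': 0.08802932495754258}
```

View pics/top0.png

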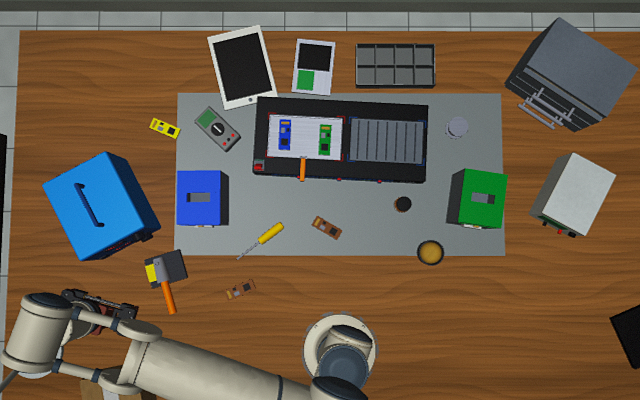

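View pics/scene0.png

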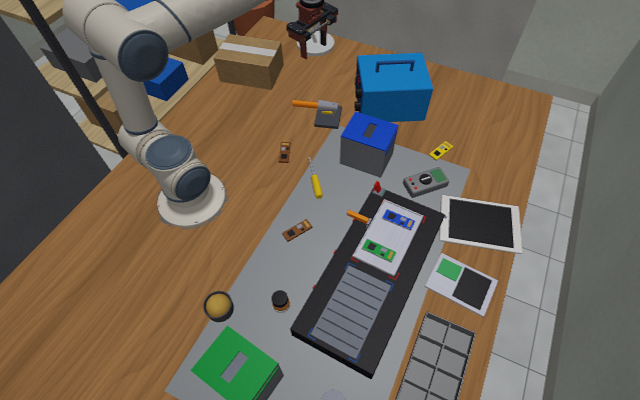

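Top view: the pan at (305,137) holds a blue board (285,135) and a green board (325,140), and its handle is at (303,168). The blue box is at (200,197) and the green box at (483,198), so no blue board is on the table. The look-alikes are brown boards at (326,227) and (240,290) and a yellow one at (165,128), all to be left alone. I'll confirm this in an enlarged crop.

```bash
python3 - <<'E'
from h import *
s=snap("top"); f=s["frame"]; np.save("top.npy",f)
import pickle; pickle.dump(s,open("top.pkl","wb"))
c=f[92:192,246:436,::-1]; cv2.imwrite("pics/crop1.png",cv2.resize(np.ascontiguousarray(c),None,fx=4.2,fy=4.2,interpolation=cv2.INTER_CUBIC))
hsv=cv2.cvtColor(f,cv2.COLOR_RGB2HSV).astype(int); H,S,V=hsv[...,0],hsv[...,1],hsv[...,2]
def comps(m,nm,z,mn=4):
    n,l,st,ce=cv2.connectedComponentsWithStats(m.astype(np.uint8))
    for i in range(1,n):
        if st[i,4]>=mn:
            p=np.argwhere(l==i)[:,::-1].astype(np.float32); rc=cv2.minAreaRect(p)
            print(nm,st[i],ce[i].round(1),ray(s,ce[i],z).round(4), "rect",np.round(rc[1],1),round(rc[2],1))
roi=np.zeros(H.shape,bool); roi[92:192,246:436]=1
comps(roi&((H<8)|(H>172))&(S>130)&(V>70),"red",.06)
comps(roi&(H>105)&(H<125)&(S>120)&(V>50),"blue",.06)
comps(roi&(H>45)&(H<75)&(S>120)&(V>50),"green",.072)
comps(roi&(H>8)&(H<20)&(S>180)&(V>120),"orange",.098)
for nm,(x0,x1,y0,y1),lo,hi in(("blueslot",(175,228,168,229),105,130),("greenslot",(447,510,168,232),45,75)):
    m=np.zeros(H.shape,bool); m[y0:y1,x0:x1]=1
    lid=m&(H>lo)&(H<hi)&(S>150); lid=lid.astype(np.uint8)
    cs,_=cv2.findContours(lid,cv2.RETR_CCOMP,cv2.CHAIN_APPROX_NONE)
    for cc in cs:
        if cv2.contourArea(cc)>60:
            rc=cv2.minAreaRect(cc); print(nm,np.round(rc[0],1),np.round(rc[1],1),round(rc[2],1),ray(s,rc[0],.136).round(4))
            P=np.array([ray(s,q,.136)[:2] for q in cv2.boxPoints(rc)]); print(np.linalg.norm(np.diff(P[:3],axis=0),axis=1).round(3),[np.degrees(np.arctan2(*d[::-1])).round(1) for d in np.diff(P[:3],axis=0)])
E
```

```text
red [267 112   9   8  22] [270.5 113.6] [0.7028 0.2058 0.06  ] rect [ 5.  10.6] 53.1
red [337 116   8   8  15] [342.1 117.9] [ 0.6903 -0.0065  0.06  ] rect [9.9 4.9] 45.0
red [265 150   9   8  21] [267.  154.7] [0.5798 0.2148 0.06  ] rect [9.9 4.9] 45.0
red [340 154   4   8  13] [341.7 157.7] [ 0.5712 -0.005   0.06  ] rect [1.9 7.6] 18.4
red [335 160   4   1   4] [336.5 160. ] [0.5643 0.0103 0.06  ] rect [3. 0.] 180.0
red [254 164   9   7  44] [257.8 166.8] [0.5437 0.2415 0.06  ] rect [6. 8.] 90.0
red [297 176   3   2   6] [298.  176.5] [0.5153 0.1234 0.06  ] rect [1. 2.] 90.0
red [337 178   4   2   8] [338.5 178.5] [0.5096 0.0045 0.06  ] rect [1. 3.] 90.0
red [378 180   4   2   7] [379.3 180.6] [ 0.5036 -0.1151  0.06  ] rect [3. 1.] 0.0
blue [348 116  10   8  25] [351.6 117.9] [ 0.6903 -0.0345  0.06  ] rect [ 5.6 10.8] 53.1
blue [278 119  13  31 265] [284.3 134.5] [0.6402 0.1645 0.06  ] rect [11.6 30.2] 2.5
blue [418 120   8   8  19] [423.  121.7] [ 0.6793 -0.246   0.06  ] rect [9.9 4.9] 45.0
blue [347 154   8   8  22] [348.6 158.5] [ 0.569  -0.0253  0.06  ] rect [7. 7.] 0.0
blue [4
[... 269 characters left out ...]
 242] [324.6 139.9] [0.6217 0.0455 0.072 ] rect [30. 11.] 90.0
orange [322 127   7   2   9] [324.7 127.3] [0.6532 0.0457 0.098 ] rect [6. 1.] -0.0
orange [300 159   6  22 102] [302.  169.5] [0.5308 0.1103 0.098 ] rect [ 4.7 21.3] 3.4
blueslot [198.5 197.5] [55. 43.] 90.0 [0.4468 0.3955 0.136 ]
[0.12  0.153] [np.float64(-89.9), np.float64(-179.0)]
blueslot [198. 197.] [10. 24.] 90.0 [0.4482 0.3969 0.136 ]
[0.067 0.028] [np.float64(-89.9), np.float64(-178.9)]
greenslot [482.5 198.4] [43.6 55.7] 7.6 [ 0.4455 -0.3912  0.136 ]
[0.155 0.121] [np.float64(-8.7), np.float64(-97.6)]
greenslot [482.5 197.7] [24.8 11.4] 10.0 [ 0.4474 -0.3912  0.136 ]
[0.032 0.068] [np.float64(-11.2), np.float64(-100.0)]
```

View pics/crop1.png

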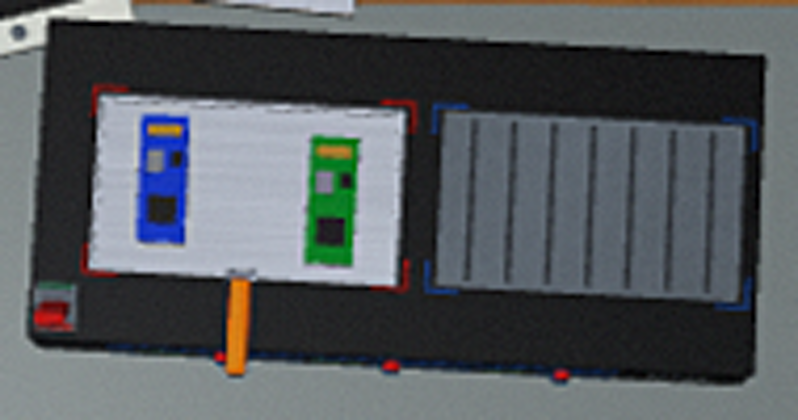

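The crop confirms a blue and a green board in the pan's outer places with the middle one empty. Bracket spacing is 0.24 m as specified, preheater yaw is about -3° and the slots measure about 67x28 mm. Next I check reach and push the switch.

```bash
cat >> h.py <<'E'
hot=np.array([.636,.1032]); cool=np.array([.6236,-.1363]); yaw=np.degrees(np.arctan2(-(hot-cool)[0],(hot-cool)[1]))
c_,s_=np.cos(np.radians(yaw)),np.sin(np.radians(yaw)); Rp=np.array([[c_,-s_],[s_,c_]])
pre=cool+Rp@[0,.135]
slot={"blue":(np.array([.448,.397]),-0.5),"green":(np.array([.447,-.391]),-9.)}
def rot(o):
    from scipy.spatial.transform import Rotation as Q
    return Q.from_euler("xyz",o,degrees=True).as_matrix()
def tcp(g,o,d=.163): return np.array(g)-rot(o)[:,2]*d   # TCP for point d ahead at g
def comps(s,m,z,mn=30):
    out=[]
    n,l,st,ce=cv2.connectedComponentsWithStats(m.astype(np.uint8))
    for i in range(1,n):
        if st[i,4]>=mn:
            rc=cv2.minAreaRect(np.argwhere(l==i)[:,::-1].astype(np.float32))
            P=np.array([ray(s,q,z)[:2] for q in cv2.boxPoints(rc)]); e=np.diff(P[:3],axis=0); L=np.linalg.norm(e,axis=1); k=e[L.argmax()]
            out.append((st[i,4],P.mean(0).round(4),np.sort(L).round(3),round(np.degrees(np.arctan2(k[1],k[0]))%180,1)))
    return sorted(out,key=lambda t:-t[0])
def hsv(s): 
    h=cv2.cvtColor(s["frame"],cv2.COLOR_RGB2HSV).astype(int); return h[...,0],h[...,1],h[...,2]
def panfind(s):
    H,S,V=hsv(s); m=(S<45)&(V>165); m[:92]=0; m[200:]=0; m[:,:246]=0; m[:,440:]=0
    m=cv2.morphologyEx(m.astype(np.uint8),cv2.MORPH_CLOSE,np.ones((15,15)))
    o=(H>8)&(H<20)&(S>180)&(V>120); o[:120]=0;o[205:]=0;o[:,:246]=0; o[:,440:]=0
    return comps(s,m,.066)[:1],comps(s,o,.098,30)[:1]
def boards(s):
    H,S,V=hsv(s); out={}
    for n,lo,hi in(("blue",105,125),("green",45,75)):
        m=(H>lo)&(H<hi)&(S>120)&(V>50); m[:92]=0;m[200:]=0;m[:,:246]=0;m[:,440:]=0
        out[n]=comps(s,cv2.morphologyEx(m.astype(np.uint8),cv2.MORPH_CLOSE,np.ones((5,5))),.072,120)
    return out
E
python3 - <<'E'
from h import *
s=snap("top"); print(yaw,pre,panfind(s),boards(s))
for n,(p,y) in slot.items():
  for th in(-50,-60,-70,50,60,70):
    for dy in (0,180):
      o=[180,th,y] if not dy else [180-360,th,y]
      q=[r.inverse_kinematics(tcp([*p,h],[180,th,y]),[180,th,y]) for h in(.155,.26)]
      print(n,th,[None if a is None else np.round(a) for a in q]); break
r.grab(20)
piv=pre+Rp@[-.092,.235]; print("piv",piv)
o=[180,0,yaw]
a=pre+Rp@[-.145,.235]
r.reach([*a,.35],o); r.servo_line([*a,.272]); f0=r.sense()["contact_force"]
for x in np.arange(-.130,-.089,.004):
    r.servo_line([*(pre+Rp@[x,.235]),.272],speed=.05); f=r.sense()["contact_force"]-f0; print(round(x+.092,3),f.round(1))
    if np.linalg.norm(f)>15: break
r.servo_line([*(pre+Rp@[-.145,.235]),.272]);r.servo_line([*(pre+Rp@[-.145,.235]),.4]); r.let_go()
s=snap("wrist","w1.png")
E
```

```text
-2.963815691150675 [ 0.63058021 -0.00148058] ([(np.int32(2979), array([0.6313, 0.1053]), array([0.124, 0.214]), np.float64(86.9))], [(np.int32(103), array([0.5308, 0.1104]), array([0.014, 0.061]), np.float64(176.9))]) {'blue': [(np.int32(320), array([0.6389, 0.1637]), array([0.034, 0.09 ]), np.float64(178.3))], 'green': [(np.int32(297), array([0.6238, 0.0455]), array([0.032, 0.089]), np.float64(176.5))]}
blue -50 [None, None]
blue -60 [None, None]
blue -70 [None, None]
blue 50 [array([ 27.,  40.,  47.,  30., 135., 131.]), array([ 27.,  40.,  38.,  36., 144., 139.])]
blue 60 [array([ 26.,  47.,  42.,  38., 141., 135.]), array([ 26.,  46.,  34.,  48., 149., 147.])]
blue 70 [array([ 25.,  53.,  38.,  48., 147., 142.]), None]
green -50 [array([-66., -24., 117.,  46.,  63.,  20.]), array([-66., -26., 108.,  43.,  71.,  29.])]
green -60 [array([-70., -25., 123.,  60.,  61.,   8.]), array([-70., -29., 115.,  55.,  67.,  19.])]
green -70 [array([-73., -24., 128.,  75.,  61.,  -6.]), array([-73., -30., 121.,  68.,  65.,   9.])]
green 50 [array([-34.,  43.,  43., -29., 137.,  52.]), array([-34.,  43.,  33., -36., 146.,  43.])]
green 60 [array([-33.,  50.,  37., -37., 144.,  46.]), array([-33.,  49.,  28., -48., 152.,  33.])]
green 70 [array([-32.,  57.,  33., -48., 150.,  37.]), None]
piv [0.55085401 0.23796197]
-0.038 [-0.2 -1.3 -0.7]
-0.034 [-0.7 -0.6 -0. ]
-0.03 [-1.7 -1.3  0.4]
-0.026 [-0.4 -1.4 -0.3]
-0.022 [ 0.3 -1.  -0.6]
-0.018 [-0.8 -0.8 -0.2]
-0.014 [-1.4 -1.4 -0.1]
-0.01 [-2.1 -0.9 -0.2]
-0.006 [-15.4  -1.1   4.1]
```

View pics/w1.png

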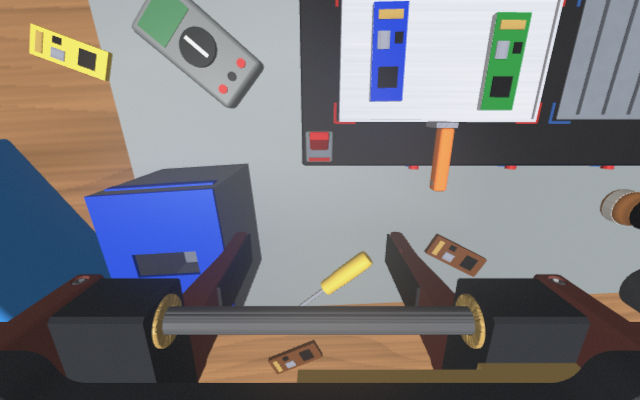

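The pan measures 124x214 mm at yaw -3.1°, and the boards measure 90x34 mm, all as specified. The wrist view shows the paddle at (318,145) with its front red stripe exposed, so it is leaning away, and force rose at its stop. Now I slide the pan.

```bash
cat >> h.py <<'E'
def slide(target,z=.253):
    s=snap("top"); (pan,),(hd,)=panfind(s); y=pan[3]-90; p=pan[1]; g=hd[1]
    print("pan",pan,"handle",hd)
    if not(.118<pan[2][0]<.132 and .206<pan[2][1]<.222 and abs(np.linalg.norm(g-p)-.1)<.008): print("odd measure"); return
    o=[180,0,y]; r.reach([*g,.36],o); r.servo_line([*g,z]); f0=r.sense()["contact_force"]; r.grab(30); print("opening",r.sense()["opening"])
    # goal grip pose: same grip offset in pan frame, pan turned to preheater yaw
    a=np.radians(y-yaw); off=np.array([[np.cos(a),np.sin(a)],[-np.sin(a),np.cos(a)]])@(g-p)
    G=target+off; N=6
    for k in range(1,N+1):
        r.servo_line([*(g+(G-g)*k/N),z],[180,0,y+(yaw-y)*k/N],speed=.08); q=r.sense(); print(k,round(q["opening"],4),(q["contact_force"]-f0).round(1))
        if q["opening"]<.011: print("lost"); break
    r.wait(.3); r.let_go(); r.servo_line([*G,.36]); s=snap("top"); print(panfind(s)); print(boards(s)); return s
E
python3 - <<'E'
from h import *
slide(cool)
print(r.sense()["clock"])
E
```

```text
pan (np.int32(3196), array([0.633 , 0.1383]), array([0.124, 0.281]), np.float64(86.9)) handle (np.int32(101), array([0.5308, 0.1104]), array([0.011, 0.061]), np.float64(0.2))
odd measure
9.3917
```

The arm was in the top view and spoiled the measurement, so I'll move it aside before measuring.

```bash
sed -i 's/^    s=snap("top"); (pan,),(hd,)=panfind(s)/    clear(); s=snap("top"); (pan,),(hd,)=panfind(s)/; s/r.servo_line(\[\*G,.36\]); s=snap/r.servo_line([*G,.36]); clear(); s=snap/' h.py && cat >> h.py <<'E'
def clear(): r.reach([.33,0.02,.40],[180,0,0])
E
python3 - <<'E'
from h import *
s=slide(cool)
cv2.imwrite("pics/t2.png",cv2.resize(np.ascontiguousarray(s["frame"][60:260,170:510,::-1]),None,fx=2.3,fy=2.3))
snap("scene","s2.png")
print(r.sense()["clock"])
E
```

```text
pan (np.int32(2979), array([0.6313, 0.1053]), array([0.124, 0.214]), np.float64(86.9)) handle (np.int32(101), array([0.5308, 0.1104]), array([0.011, 0.061]), np.float64(0.2))
opening 0.014183562753192765
1 0.0139 [ 0.1 -2.5 -2. ]
2 0.0139 [ 0.4 -2.  -2.5]
3 0.0138 [-0.1 -1.8 -2. ]
4 0.0137 [ 0.3 -1.7 -2.5]
5 0.0142 [-0.4 -1.9 -3. ]
6 0.0138 [-0.4 -1.6 -2.9]
([(np.int32(2955), array([ 0.6241, -0.137 ]), array([0.122, 0.214]), np.float64(86.5))], [(np.int32(1875), array([0.626 , 0.1022]), array([0.099, 0.181]), np.float64(87.8))])
{'blue': [(np.int32(302), array([ 0.6307, -0.0772]), array([0.032, 0.089]), np.float64(179.6))], 'green': [(np.int32(301), array([ 0.6157, -0.196 ]), array([0.033, 0.089]), np.float64(176.4))]}
20.7583
```

View pics/t2.png

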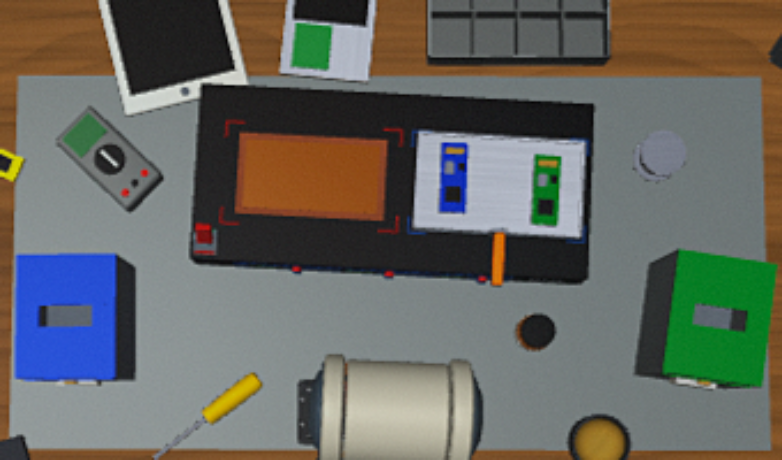

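View pics/s2.png

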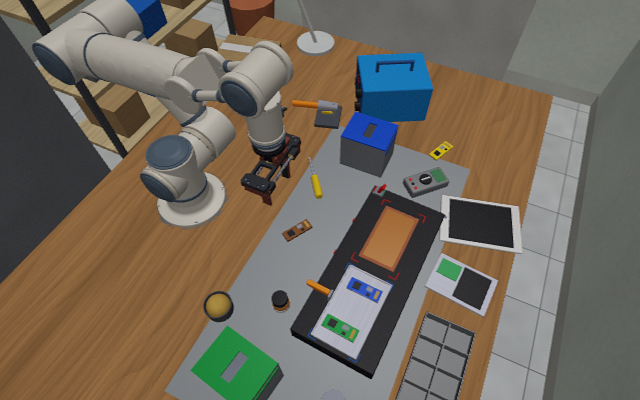

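The pan sits square between the blue brackets (1 mm and 0.5° off) with both boards in it. The switch paddle at (204,233) in the top crop leans to the far side, i.e. off. Next I pick the green board, tilt it, and look before posting.

```bash
sed -i 's/return comps(s,m,.066)\[:1\],.*/return comps(s,m,.066)[:1],[c for c in comps(s,o,.098,30) if c[2][0]<.03][:1]/' h.py && cat >> h.py <<'E'
TH=57; E_=.012; A=.182-.0045   # A: board midline ahead of TCP
def pick(c,ang,inward):
    y=ang-180 if ang>90 else ang; a=np.radians(y); ex=np.array([np.cos(a),np.sin(a)]); ey=np.array([-ex[1],ex[0]])
    g=np.array(c)-ex*(.045-E_)+ey*inward; o=[180,0,y]
    r.reach([*g,.33],o); r.servo_line([*g,.26]); f0=r.sense()["contact_force"]
    for z in(.253,.250,.2485,):
        r.servo_line([*g,z],speed=.05); f=r.sense()["contact_force"]-f0
        if f[2]>4: print("touch",z,f.round(1)); break
    r.grab(15); r.grab(55); print("opening",r.sense()["opening"],"z",r.sense()["tcp_pos"][2],y)
    r.servo_line([*g,z+.10],speed=.08); print("lifted",r.sense()["opening"])
def over(n,s=.095):
    p,y=slot[n]; o=[180,TH,y]; d=rot(o)[:,0]; Q=np.array([*p,.134])-d*s
    return tcp(Q,o,A),o
E
python3 - <<'E'
from h import *
b=boards(snap("top"))["green"][0]; print(b)
pick(b[1],b[3],+.019)
p,o=over("green"); print(p,r.inverse_kinematics(p,o))
r.reach(p+np.array([0,0,.03]),o); print(r.sense()["opening"],r.sense()["clock"])
s=snap("scene"); cv2.imwrite("pics/s3.png",cv2.resize(np.ascontiguousarray(s["frame"][230:400,130:380,::-1]),None,fx=3,fy=3))
E
```

```text
(np.int32(300), array([ 0.6157, -0.196 ]), array([0.033, 0.089]), np.float64(176.4))
opening 0.03502613029716026 z 0.2485614451708129 -3.5999999999999943
lifted 0.03506583630542907
[ 0.54292757 -0.40619343  0.31034713] [-34.55816477  39.86778334  44.50722119 -37.71723309 143.74039388
  43.45342851]
0.03506299480944044 27.0167
```

View pics/s3.png

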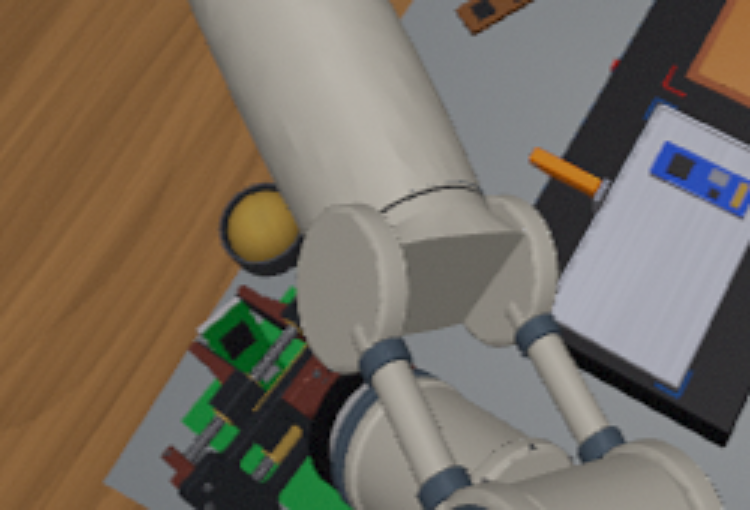

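The green board is held (opening 35 mm) and its chip end shows at (235,335), but the gripper hides its tilt. I'll check with the wrist view.

```bash
python3 - <<'E'
from h import *
a=snap("wrist"); b=snap("top")
print(a["R"]@rot(r.sense()["orientation"]), a["R"]@r.sense()["tcp_pos"]+a["t"].reshape(3))
im=np.hstack([cv2.resize(a["frame"],(480,300)),cv2.resize(np.ascontiguousarray(b["frame"][150:260,430:540]),(300,300))])
cv2.imwrite("pics/w3.png",im[:,:,::-1])
# expected wrist pixels of board ends (Q end / far end, if perfectly held)
T=np.array(r.sense()["tcp_pos"]);Ro=rot(r.sense()["orientation"])
for e in(-.012,.078):
  for y in(-.017,.017): print(e,y,(proj(a,T+Ro@[e,y,A-.004])*.75).round())
E
```

```text
[[ 1.67428378e-04  9.99999860e-01  5.01811752e-04]
 [-9.52704976e-01  3.12008767e-04 -3.03896580e-01]
 [-3.03896694e-01 -4.27197642e-04  9.52704895e-01]] [-9.54871139e-06  8.55461146e-02  5.45298906e-03]
-0.012 -0.017 [219. 203.]
-0.012 0.017 [259. 203.]
0.078 -0.017 [215.  92.]
0.078 0.017 [263.  92.]
```

View pics/w3.png

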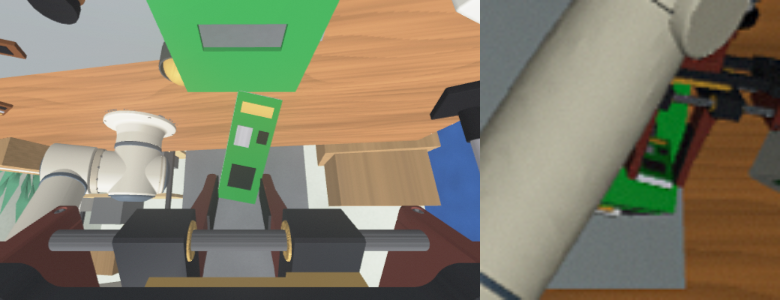

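In the wrist view the board's tilt matches prediction (rows 93–203 against 92–203). It is skewed about 9° in its own plane, with the far end at columns 240–282 instead of 215–263. The 64 mm slot has room, so I shift 8 mm sideways to compensate and post it.

```bash
cat >> h.py <<'E'
def post(n,shift=0.):
    p,o=over(n); sh=rot(o)[:,1]*shift; d=rot(o)[:,0]
    r.servo_line(p+sh,o,speed=.1); f0=r.sense()["contact_force"]
    for s in np.arange(.089,.0179,-.00591):
        q,_=over(n,s); r.servo_line(q+sh,speed=.06); S=r.sense(); f=S["contact_force"]-f0
        if np.linalg.norm(f)>10: print("force",round(s,3),f.round(1)); break
    print("end s",round(s,3),f.round(1),S["opening"])
    return np.linalg.norm(f)<=10
def release(n):
    r.let_go(); r.wait(.4); p=np.array(r.sense()["tcp_pos"]); o=[180,TH,slot[n][1]]
    r.servo_line(p-rot(o)[:,2]*.05+np.array([0,0,.05])); 
E
python3 - <<'E'
from h import *
if post("green",-.008):
    release("green"); clear(); s=snap("top"); b=boards(s); print(b,panfind(s),r.sense()["clock"])
    cv2.imwrite("pics/t4.png",cv2.resize(np.ascontiguousarray(s["frame"][90:240,330:520,::-1]),None,fx=4,fy=4))
E
```

```text
end s 0.018 [ 0.4 -0.  -0.5] 0.035642778950303544
{'blue': [(np.int32(302), array([ 0.6307, -0.0772]), array([0.032, 0.089]), np.float64(179.6))], 'green': []} ([(np.int32(2956), array([ 0.6243, -0.1368]), array([0.122, 0.213]), np.float64(86.5))], [(np.int32(111), array([ 0.5239, -0.13  ]), array([0.014, 0.064]), np.float64(176.2))]) 34.7583
```

View pics/t4.png

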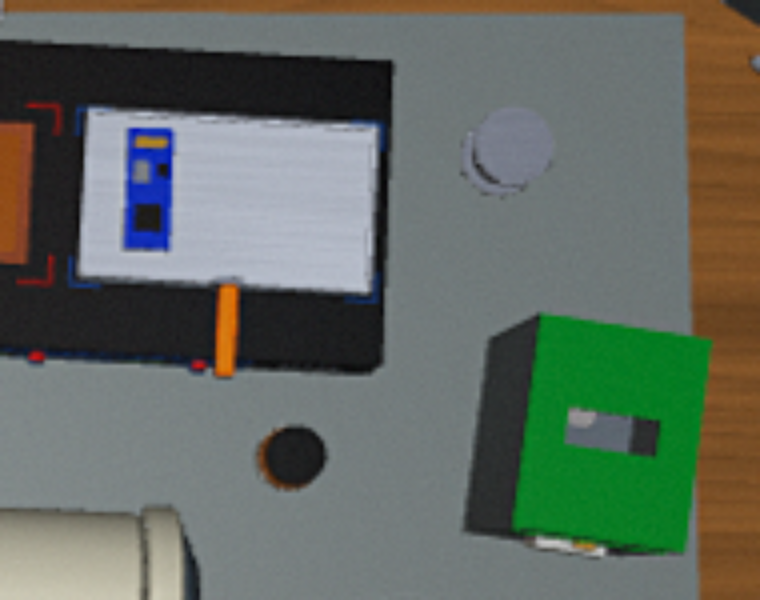

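The green board is in: none is left in the pan or on the lid, and a light patch shows inside the slot at (580,418). Now the blue one.

```bash
python3 - <<'E'
from h import *
b=boards(snap("top"))["blue"][0]; print(b)
pick(b[1],b[3],-.019)
p,o=over("blue")
r.reach([.50,.10,.40],[180,0,0]); r.reach(p+np.array([0,0,.03]),o); print(r.sense()["opening"],r.sense()["clock"])
a=snap("wrist","w5.png")
T=np.array(r.sense()["tcp_pos"]);Ro=rot(r.sense()["orientation"])
for e in(-.012,.078):
  for y in(-.017,.017): print(e,y,(proj(a,T+Ro@[e,y,A-.004])).round())
print("slot",proj(a,[*slot["blue"][0],.136]))
E
```

```text
(np.int32(302), array([ 0.6307, -0.0772]), array([0.032, 0.089]), np.float64(179.6))
opening 0.03479469837522866 z 0.2485099357356235 -0.4000000000000057
lifted 0.034987180553732254
0.03485842964298852 41.9333
-0.012 -0.017 [292. 271.]
-0.012 0.017 [346. 271.]
0.078 -0.017 [287. 123.]
0.078 0.017 [351. 123.]
slot [317.52594269  46.25388301]
```

View pics/w5.png

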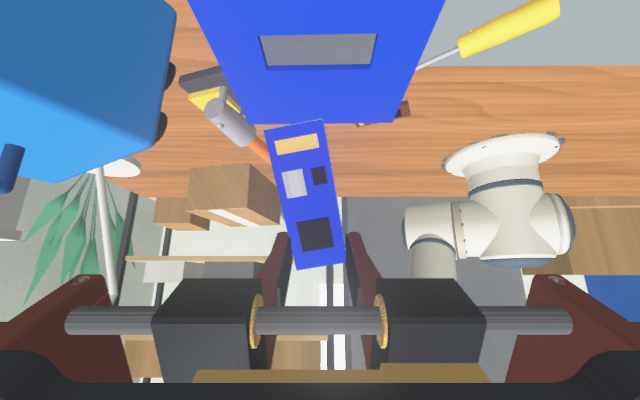

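The blue board's tilt matches (far end at row 125). It is skewed to the left (far-end centre at column 295 instead of 319, about -13 mm), and the slot sits at (318,48) as predicted. I post it with a +7 mm shift, then check.

```bash
python3 - <<'E'
from h import *
if post("blue",.007):
    release("blue"); r.reach([.45,.2,.42],[180,0,0]); clear(); s=snap("top"); print(boards(s),panfind(s),r.sense()["clock"])
    cv2.imwrite("pics/t6.png",cv2.resize(np.ascontiguousarray(s["frame"][90:240,170:440,::-1]),None,fx=2.9,fy=2.9))
E
```

```text
end s 0.018 [-0.5  0.9  0.5] 0.03445752173545374
{'blue': [], 'green': []} ([(np.int32(2954), array([ 0.6241, -0.1369]), array([0.122, 0.214]), np.float64(86.5))], [(np.int32(109), array([ 0.5239, -0.1301]), array([0.014, 0.064]), np.float64(176.3))]) 49.9167
```

View pics/t6.png

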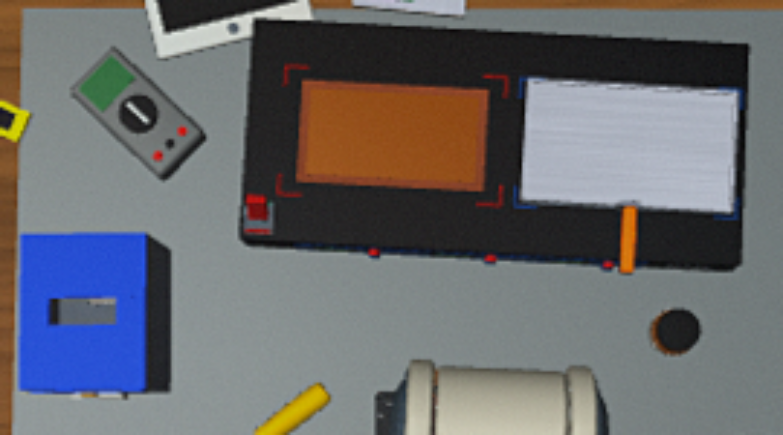

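The pan at (630,145) is empty, both lids are clear, and an edge of the posted board shows in the blue slot at (102,302). I slide the pan back.

```bash
python3 - <<'E'
from h import *
s=slide(hot)
print(r.sense()["clock"])
a=cv2.resize(np.ascontiguousarray(s["frame"][90:200,240:440]),(780,429))
cv2.imwrite("pics/t7.png",a[:,:,::-1])
s=snap("scene"); cv2.imwrite("pics/s7.png",cv2.resize(np.ascontiguousarray(s["frame"][90:290,280:480,::-1]),(600,600),interpolation=cv2.INTER_CUBIC))
E
```

```text
pan (np.int32(2952), array([ 0.6241, -0.1368]), array([0.122, 0.213]), np.float64(86.5)) handle (np.int32(110), array([ 0.5239, -0.13  ]), array([0.014, 0.064]), np.float64(176.3))
opening 0.013718903777067639
1 0.0137 [ 0.7  2.6 -0.2]
2 0.0136 [-0.   1.7 -0.1]
3 0.0137 [1.2 1.4 0.3]
4 0.0139 [ 0.3  2.  -1.4]
5 0.0139 [ 0.3  2.3 -1.1]
6 0.0142 [-0.1  1.7 -1.3]
([(np.int32(2961), array([0.6363, 0.1055]), array([0.122, 0.214]), np.float64(87.2))], [(np.int32(105), array([0.5354, 0.1101]), array([0.014, 0.064]), np.float64(177.1))])
{'blue': [], 'green': []}
60.4167
```

View pics/t7.png

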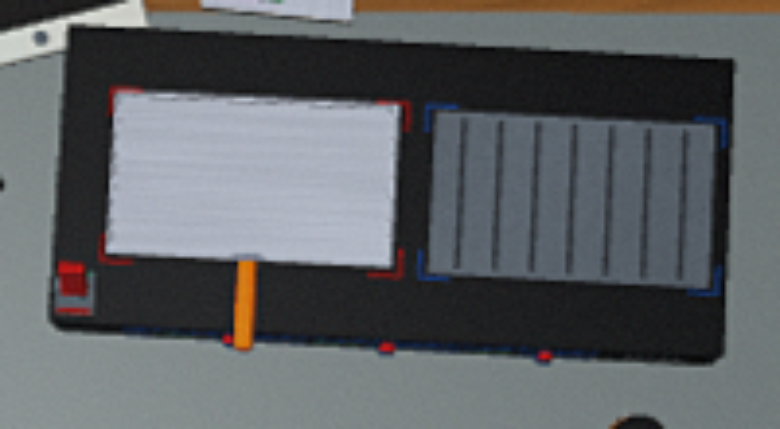

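View pics/s7.png

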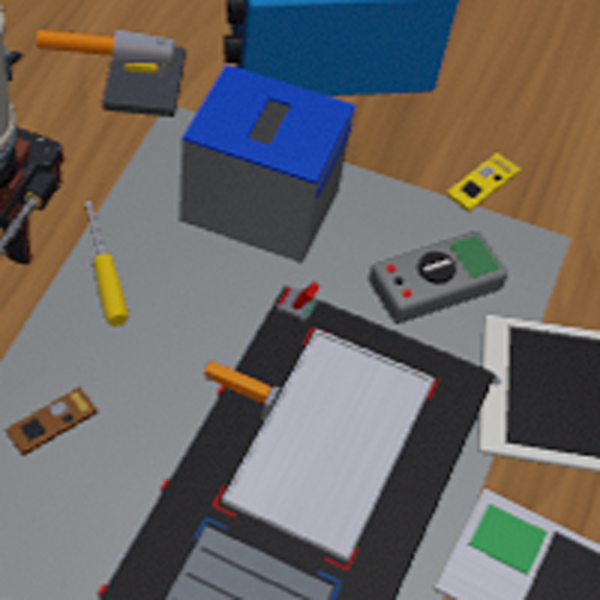

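The pan is back within the red brackets (2 mm and 0.1° off). The switch leans away at (306,295), but its exact angle isn't clear from the image, so I give it one short force-checked push.

```bash
python3 - <<'E'
from h import *
r.grab(20); P=lambda x:pre+Rp@[x,.235]
r.reach([*P(-.145),.36],[180,0,yaw]); r.servo_line([*P(-.145),.272]); f0=r.sense()["contact_force"]
for x in [-.12,-.11,-.104,-.1,-.098,-.096,-.094,-.092]:
    r.servo_line([*P(x),.272],speed=.04); f=r.sense()["contact_force"]-f0; print(round(x+.092,3),f.round(1),r.sense()["tcp_pos"].round(4))
    if np.linalg.norm(f)>22: break
r.servo_line([*P(-.145),.272]); r.servo_line([*P(-.145),.4]); r.let_go(); clear()
s=snap("top"); print(panfind(s),r.sense()["clock"])
E
```

```text
-0.028 [0.7 0.1 0.7] [0.5229 0.2394 0.2718]
-0.018 [ 0.5 -0.5  0.9] [0.5331 0.2389 0.2719]
-0.012 [-0.1 -0.4  0.6] [0.5391 0.2385 0.2719]
-0.008 [-7.  -0.6  3.7] [0.542  0.2386 0.2717]
-0.006 [-13.2  -0.1   6. ] [0.5431 0.2387 0.2716]
-0.004 [-19.2  -1.1   8.4] [0.5441 0.2387 0.2715]
-0.002 [-26.   -1.3  12.4] [0.5451 0.2388 0.2714]
([(np.int32(2963), array([0.6364, 0.1055]), array([0.122, 0.214]), np.float64(87.2))], [(np.int32(103), array([0.5353, 0.11  ]), array([0.013, 0.063]), np.float64(177.3))]) 70.0917
```

The force climbs linearly, as against a hard stop, and its direction (12.4/26, about 0.44 rad) matches a paddle leaning 0.45 rad past vertical, so the switch is fully off. Handing in.

```bash
python3 -c "
from station import r
print(r.hand_in())"
```

```text
the job is handed in; nothing more can be done
None
```

The job is handed in at about 70 s: both boards (one green, one blue; none on the table) are posted in their matching boxes, the empty pan is back on the heating window about 2 mm off centre, and the switch is off; the judge's verdict was not returned.

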